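Tilt a staining bar out of its caddy and lay it across the staining tray

TASK

Set up the staining tray: fetch the spare metal bar that lies in the grey caddy, raising its free end over the caddy's front lip and drawing it out tilted from under the bottle deck, and put it down flat on the open worktop. Let go, take it again near its middle, lay it across the tray in the empty pair of notches next to the bar that is already there, and let go. Leave the bottles on the deck, the bar in the tray and the other things on the bench where they are.

Things in the scene. Friction and masses are not known exactly. Their poses are not given: they have to be found in the camera images.
- bar_mid (a point): Spare staining bar: plain aluminium, 170 mm long (its x axis), 18 wide (y), 14 high (z), 0.06 to 0.13 kg, loose. The point is its centre, half-way up. At the start it lies flat in the caddy, its x roughly along the caddy's x, underside 18 mm above the caddy's underside; the end near the lip stands free over the deeper front well, the other end lies under the deck.
- caddy: Grey plastic bin, fixed, 215 (x) by 130 (y) mm, walls 4 thick. Origin: centre of its underside; x points from front lip to rear, z up. Front well, open above: x -103.5 to 6.5, inner walls y +-61, all walls 54 high; floor at z 4 up to x -40, raised floor at z 18 from there to the rear wall (x 103.5). Deck over x 6.5 to 107.5, z 54 to 58; on it a rail at x 30 up to z 76, bottles at x 72.
- lip_top (a point): Middle of the top edge of the caddy's front lip (caddy x -105.5, y 0, z 54 mm); axes as the caddy's. The bar must pass over this edge and under the deck's edge, which is no higher: lifted level it strikes the deck, so its lip end must be raised first (by 12 to 16 degrees), and farther, to some 25 degrees, as it comes out.
- deck_edge (a point): Middle of the lower front edge of the caddy's deck (caddy x 6.5, y 0, z 54 mm); axes as the caddy's.
- tray: Steel staining tray, an open trough, fixed, 130 (x) by 180 (y) mm. Origin: centre of its underside; z up. Its two long rims, at x +-63, 4 thick, have notches at y +30 and y -30: bottom at z 38, rounded teeth beside them up to z 46, 26 wide between the teeth. A bar lies along the tray's x axis, underside at z 38, and overhangs each rim by 20 mm.
- free_rest (a point): Point of the tray (turns with it) where the centre of the spare bar must come: midway between the two empty notches (tray y -30 mm), 45 mm above the tray's underside. Its x axis is the direction along which the bar must lie.
- laid_bar_mid (a point): Centre of the bar already in the tray, equal to the spare one, loose, in the notches at tray y +30 mm.
- stain_bottle: Brown bottle with blue cap, 38 mm across, 70 mm high, standing loose on the caddy's deck. Origin at the centre of its underside.
- wash_bottle: Smaller brown bottle with green cap, 36 mm across, 62 mm high, standing loose on the caddy's deck. Origin at the centre of its underside.
- timer: White bench timer lying flat, 62 x 66 x 18 mm, loose. Origin at the centre of its underside.
- slides: Blue box of slides, 84 x 96 x 36 mm, loose. Origin at the centre of its underside.
- pen: Marker pen with black cap, 17 x 138 x 18 mm (long along its y), loose. Origin at the centre of its underside.

How it is judged:
On the way, in this order (a step that is already met when the one before it is completed fails the run):
1. the bar is on its way out over the lip, its leading end past the lip and tilted up by more than 0.12 rad (angle between bar_mid's own x axis and vertical above 1.691 rad and x of bar_mid in the frame of lip_top between -0.06 and 0.07 m), for 0.1 s.
2. the spare bar has been drawn out of the caddy, lies flat on the worktop and is let go (height (world z) of bar_mid between 0.003 and 0.012 m and contact force between bar and the fingers below 0.2 N and linear speed of bar below 0.03 m/s), for 0.2 s.
3. the bar is lifted, held within 45 mm of its middle (height (world z) of bar_mid above 0.03 m and distance between the grasp point and bar_mid below 0.045 m and contact force between bar and the fingers above 1 N), for 0.2 s.
At the end, for the whole second after the job is handed in: The spare bar rests in both empty notches of the tray: its centre within 15 mm along and 7 mm across the resting point, at its height within 4 mm, parallel to the tray's x axis within 0.08 rad, at rest and let go; the bar that was already there has moved less than 10 mm (x of bar_mid in the frame of free_rest between -0.015 and 0.015 m and y of bar_mid in the frame of free_rest between -0.007 and 0.007 m and z of bar_mid in the frame of free_rest between -0.004 and 0.004 m and angle between the x axis of bar_mid and the x axis of free_rest, either way round below 0.08 rad and linear speed of bar below 0.02 m/s and distance of laid_bar_mid from where it was at the start of the episode below 0.01 m); the robot touches nothing.
It fails at once if a bottle on the deck is tipped or shifted by more than 20 mm (distance of any of stain_bottle, wash_bottle from where it was at the start of the episode above 0.02 m or angle between any of stain_bottle, wash_bottle's own z axis and vertical above 0.4 rad).
It fails at once if the bar already in the tray is shifted by more than 20 mm (distance of laid_bar_mid from where it was at the start of the episode above 0.02 m).
It fails at once if the timer, slide box or pen is shifted by more than 30 mm (distance of any of timer, slides, pen from where it was at the start of the episode above 0.03 m).
It also fails if it takes over 61 s, if anything falls off the work surface, if the arm or the gripper's body presses on something with over 40 N, if the wrist force passes 120 N, or if a joint passes its speed limit or range.

ROBOT

A 6-joint arm with a two-finger parallel gripper is mounted at the origin on a cart in front of the work surface, level with it; the furniture and walls round the work are solid. World frame = base frame: x ahead of the robot, y to its left, z up, the work surface at z = 0. Lengths are in m, angles in rad, forces in N, time in s.
With the tool pointing down it reaches from about 0.375 to 0.9 m from the base axis. Payload 3.1 kg.
Tool frame: the origin (TCP) lies on the front face of the gripper's body, between the roots of the fingers; the fingertips stand 70 mm ahead of it and the grasp point (between the pads) lies 51 mm ahead of it; z points along the fingers, y is the line along which they close (so a half turn about z gives the same grasp; the last joint's range is limited). The gripper opens to 87 mm and grips with 3 to 60 N. Pads are 19 mm wide; open, the fingers measure 117 mm over their backs; the gripper's body (75 mm by 190 mm) begins 51 mm behind the grasp point.
Start: joints at [0.934, 0.527, 1.433, -0, 1.181, -0.178], TCP at [0.276, 0.561, 0.292] pointing down, gripper open.
Joint ranges: [-3.08, 3.08], [-0.75, 2.2], [0.22, 2.44], [-1.43, 4.57], [0, 2.65], [-2.85, 2.85]. Speed limits (rad/s): [2.79, 2.79, 3.14, 3.14, 3.14, 3.14].

INTERFACE

Orientations are given as a unit quaternion [x, y, z, w].
In Python, from rig import robot, cams, ticket gives the robot as it stands. The module is installed in compiled form; this text tells all that it offers.
- The arm moves only by the shell command python3 -m crank 'ROWS' [FORCE]. ROWS is JSON, a list of rows, each a list of 7 numbers: the shift along the tool's x, y, z in cm, then the turn, a rotation vector about the tool's x, y, z in rad, then the closure, from 0 (fully open) to 1 (shut). A call has 1 to 5 rows; each row shifts and turns the commanded pose from where the row before left it, along the tool's axes as they then stand; what a row does not reach is not made up. A row lasts 1/8 s, in which the tool goes at most 62.5 mm and 10.7 degrees, less where a joint would pass 70% of its speed; a pose out of reach is approached as far as the arm can. A call is refused whole if a number of a shift passes 6.25 or a number of a turn 0.188, either way. A call with a gripper value outside its range is refused whole. The fingers move at their own pace and stop on an object; FORCE is the grip in N (left out, the last holds). Time passes only in rows, so rows that do not move let the fingers close. It gives the time, the measured TCP pose, the force, the opening and the grip force at its end, in the units of the state.
- robot.get_obs(): the state, without advancing time (a new reading comes with each control period).
- cams.camera(name): name is "scene" or "top"; returns the picture (420x560x3 uint8, red, green, blue); there is no depth.
- cams.camera_info(name): a dict with "intrinsics" (3x3 intrinsics, pixels), "dist" ([k1, k2, p1, p2, k3] as OpenCV has them; the pictures are not rectified), "pose" (4x4, takes a point from camera to world coordinates). Camera axes: x right, y down, z forward; pixel columns grow to the right and rows downward; lengths in m; the calibration is good to about 2 mm. A picture is of the moment at which its call begins. camera_info takes no time and is no camera call.
- ticket.hand_in(): hands the job in; it is judged then, once.
The state is a dict: "time": time; "q": joint angles; "joint_velocities": joint speeds; "joint_torque": joint torques, N m; "position": TCP position; "tool_rot": TCP orientation; "ft_force": force on the tool from outside, world axes, zero at the start; "moment": the same for the moment, N m; "grip_width": finger opening in m; "grip_force": force on a finger pad.
Only numpy, scipy, OpenCV 4.12 (cv2) and the standard library are available. Lean on these libraries where they do the work, as an engineer would, in place of code of your own. Each camera call takes 0.05 s, during which the arm holds its last target. There are 200 camera calls.

## Working session

There is one attempt and no reset: what is moved stays moved. The work goes in short steps, Python scripts to look and compute and a shell command to move; the robot and the scene stay as the last step left them, time stands still between calls to the robot, and variables do not carry over. Pictures are saved under pics/ and viewed, at most 10 in all, crops included, and the job is handed in when it is done.

```bash
mkdir -p pics
python3 - <<'E'
from rig import robot,cams
import cv2,json
for n in("scene","top"):
    i=cams.camera_info(n);print(n,i)
    cv2.imwrite(f"pics/{n}0.png",cams.camera(n)[:,:,::-1])
print(robot.get_obs())
E
```

```text
scene {'intrinsics': array([[395.70828297,   0.        , 284.57175614],
       [  0.        , 395.70828297, 208.44738401],
       [  0.        ,   0.        ,   1.        ]]), 'dist': array([-0.05837304,  0.        ,  0.        ,  0.        ,  0.        ]), 'pose': array([[ 0.81832961, -0.41460188,  0.39804765,  0.12981704],
       [-0.57466581, -0.60202337,  0.55437088, -0.52352354],
       [ 0.00979078, -0.68240248, -0.73091107,  0.74989483],
       [ 0.        ,  0.        ,  0.        ,  1.        ]])}
top {'intrinsics': array([[466.59016456,   0.        , 280.27455887],
       [  0.        , 466.59016456, 208.24812676],
       [  0.        ,   0.        ,   1.        ]]), 'dist': array([-0.05576151,  0.        ,  0.        ,  0.        ,  0.        ]), 'pose': array([[-0.00982679, -0.99230063,  0.12346212,  0.32944959],
       [-0.99992599,  0.00886571, -0.00833144,  0.03210853],
       [ 0.00717271, -0.12353485, -0.99231431,  1.53189815],
       [ 0.        ,  0.        ,  0.        ,  1.        ]])}
{'time': 0.1, 'q': array([ 9.34503536e-01,  5.28367255e-01,  1.43378393e+00, -2.03879524e-05,
        1.18140479e+00, -1.78502343e-01]), 'joint_velocities': array([-3.11682122e-04, -2.00354817e-03, -1.75577238e-03,  4.17240725e-05,
        9.70592840e-04, -4.82252959e-04]), 'joint_torque': array([-3.97137410e-04, -4.40988421e+01, -1.77149177e+01,  6.34846673e-02,
        5.34704095e-02, -3.90794980e-05]), 'position': array([0.27588712, 0.56022002, 0.29136991]), 'tool_rot': array([ 2.26897814e-01,  9.73918076e-01, -9.05051507e-04, -3.80299128e-04]), 'ft_force': array([ 1.07169192,  0.62977959, -0.75388527]), 'moment': array([0.01670121, 0.01860319, 0.03639304]), 'grip_force': 0.0, 'grip_width': 0.08717500110618703}
```

View pics/scene0.png

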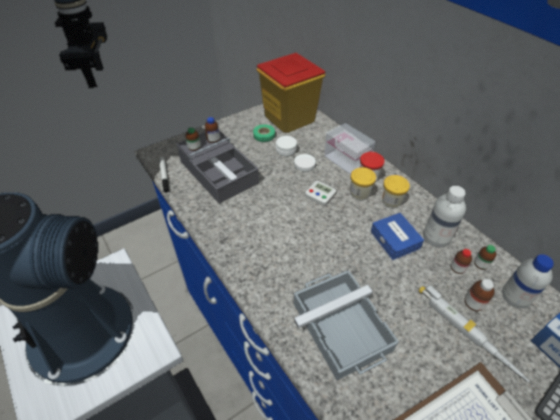

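View pics/top0.png

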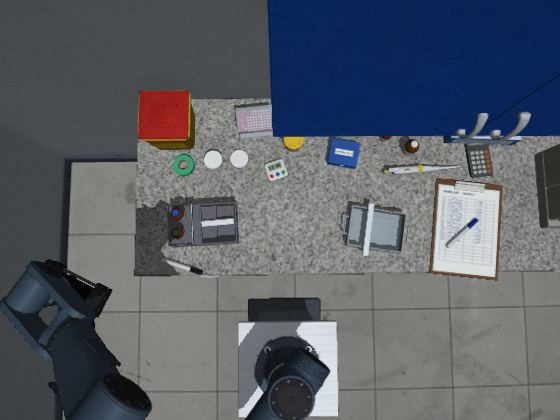

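The pictures show the caddy (top: cols 168-238, rows 200-245, lip to the right), the spare bar inside it near (217,223), the tray (345-407, 203-253) with its bar at col 369, and the pen at (187,268). I'll take enlarged crops next.

Run:
```python
import cv2,numpy as np
t=cv2.imread('pics/top0.png');s=cv2.imread('pics/scene0.png')
a=cv2.resize(t[190:280,160:250],(400,400),interpolation=cv2.INTER_CUBIC) # x4.444
b=cv2.resize(t[190:265,335:410],(400,400),interpolation=cv2.INTER_CUBIC)
c=cv2.resize(s[110:205,155:290],(400,281))  #placeholder scale 2.96
d=cv2.resize(s[260:380,285:405],(400,400))[:281]
m=np.vstack([np.hstack([a,b])[:,:],np.hstack([c,d])[:200]])
cv2.imwrite('pics/crop0.png',m)
```

```text
(no output)
```

View pics/crop0.png

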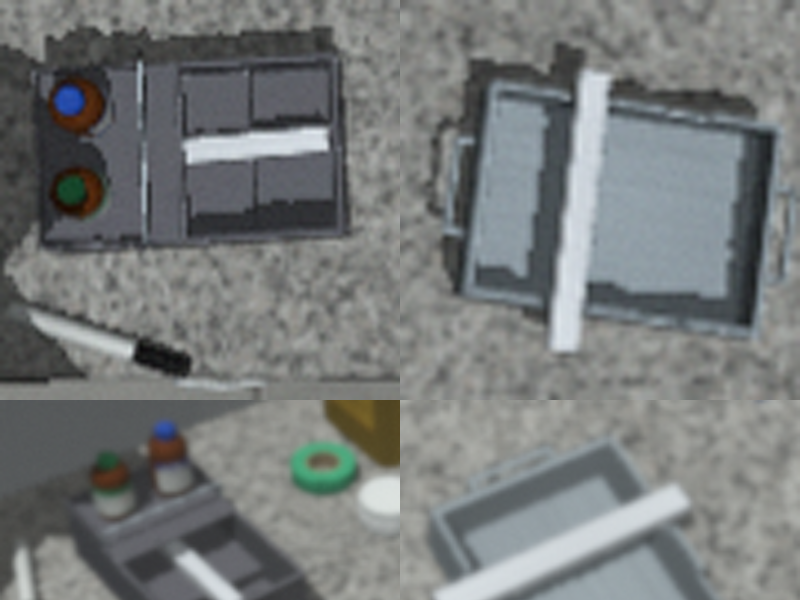

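```bash
cat > h.py <<'E'
import cv2,numpy as np
from rig import cams
from scipy.spatial.transform import Rotation as R
def ray(cam,uv):
    i=cams.camera_info(cam);p=cv2.undistortPoints(np.array(uv,float).reshape(-1,1,2),i["intrinsics"],i["dist"])[:,0]
    return i["pose"][:3,3],np.c_[p,np.ones(len(p))]@i["pose"][:3,:3].T
def plane(cam,uv,z):
    o,d=ray(cam,uv);return o+d*((z-o[2])/d[:,2])[:,None]
def bar(img,u0,v0,u1,v1,thr=190):
    m=(img[v0:v1,u0:u1].min(2)>thr).astype(np.uint8)
    c=max(cv2.findContours(m,0,2)[0],key=cv2.contourArea)
    (x,y),wh,a=cv2.minAreaRect(c);b=cv2.boxPoints(((x,y),wh,a))+[u0,v0]
    # short-edge midpoints
    e=[(b[k]+b[(k+1)%4])/2 for k in range(4)]
    l=[np.linalg.norm(b[k]-b[(k+1)%4]) for k in range(4)]
    return np.array([e[0],e[2]] if l[0]<l[1] else [e[1],e[3]]),wh
E
python3 - <<'E'
from h import *
np.set_printoptions(precision=4,suppress=True)
t=cv2.imread('pics/top0.png');s=cv2.imread('pics/scene0.png')
f=lambda P,k,o:np.array(P)/k+o
k1=90/400;
def C(P):return np.array(P)*k1+[160,190]-.5
def T(P):return (np.array(P)-[400,0])*(75/400)+[335,190]-.5
lip=plane('top',C([(342,55),(349,235)]),.054);print('lip outer corners',lip,np.linalg.norm(lip[0]-lip[1]))
rear=plane('top',C([(36,72),(43,248)]),.058);print('rear',rear)
c=np.array([lip.mean(0),rear.mean(0)]);print('len',np.linalg.norm((c[1]-c[0])[:2]))
for nm,thr in(('t',170),('t',190)):
    e,wh=bar(t,195,205,240,240,thr);P=plane('top',e,.032);print('bar',thr,e,wh,P,np.linalg.norm(P[0]-P[1]))
    e,wh=bar(t,355,195,385,262,thr);P=plane('top',e,.052);print('laid',thr,e,wh,P,np.linalg.norm(P[0]-P[1]),P.mean(0))
    e,wh=bar(s,293,283,378,330,thr);P=plane('scene',e,.052);print('laid scene',e,wh,P,np.linalg.norm(P[0]-P[1]),P.mean(0))
r=plane('top',T([(493,80),(780,128),(755,338),(462,296)]),.042);print('tray',r,r.mean(0),[np.linalg.norm(r[i]-r[i-1]) for i in range(4)])
p=plane('top',[(163,262),(203,272)],.01);print('pen',p)
E
```

```text
lip outer corners [[0.5351 0.1596 0.054 ]
 [0.4057 0.1544 0.054 ]] 0.12947947051681669
rear [[0.5242 0.3791 0.058 ]
 [0.3981 0.3717 0.058 ]]
len 0.2186102527167519
bar 170 [[232.8934 220.8279]
 [201.7869 223.6557]] (4.888929843902588, 31.234830856323242) [[0.4765 0.1729 0.032 ]
 [0.4682 0.2733 0.032 ]] 0.10079846063231762
laid 170 [[371.6575 203.2009]
 [365.3588 255.1647]] (5.144165992736816, 52.344146728515625) [[ 0.5273 -0.274   0.052 ]
 [ 0.3614 -0.2484  0.052 ]] 0.16787756656557554 [ 0.4443 -0.2612  0.052 ]
laid scene [[369.6543 287.1092]
 [296.4776 321.1742]] (8.940775871276855, 80.7170639038086) [[ 0.5268 -0.2735  0.052 ]
 [ 0.359  -0.2487  0.052 ]] 0.16956278474540548 [ 0.4429 -0.2611  0.052 ]
bar 190 [[232.9103 220.9241]
 [201.8759 223.5103]] (4.650547027587891, 31.142057418823242) [[0.4762 0.1728 0.032 ]
 [0.4687 0.273  0.032 ]] 0.1005103064563642
laid 190 [[370.8622 203.7676]
 [365.2784 255.139 ]] (4.516873836517334, 51.67390060424805) [[ 0.5255 -0.2714  0.052 ]
 [ 0.3615 -0.2482  0.052 ]] 0.16565209574406983 [ 0.4435 -0.2598  0.052 ]
laid scene [[369.1781 288.1918]
 [296.9247 321.0342]] (7.448455810546875, 79.36739349365234) [[ 0.5242 -0.2749  0.052 ]
 [ 0.3599 -0.2489  0.052 ]] 0.16631104144288708 [ 0.442  -0.2619  0.052 ]
tray [[ 0.5249 -0.2119  0.042 ]
 [ 0.4941 -0.3859  0.042 ]
 [ 0.3675 -0.3654  0.042 ]
 [ 0.3946 -0.1896  0.042 ]] [ 0.4453 -0.2882  0.042 ] [np.float64(0.13220963463978308), np.float64(0.17666667430826086), np.float64(0.12823555803001782), np.float64(0.1779303698736762)]
pen [[0.3463 0.402  0.01  ]
 [0.3131 0.2715 0.01  ]]
```

```bash
cat >> h.py <<'E'
from rig import robot
def go(pos,yaw_x):
    "needed shift (cm, tool axes now) and turn (rotvec) to vertical tool with x axis at yaw_x deg"
    o=robot.get_obs();C=R.from_quat(o["tool_rot"])
    a=np.deg2rad(yaw_x);x=np.array([np.cos(a),np.sin(a),0]);z=np.array([0,0,-1.])
    D=R.from_matrix(np.c_[x,np.cross(z,x),z])
    d=np.array(pos)-o["position"]
    print("t",o["time"],"shift",(C.inv().apply(d)*100).round(2),"shift in goal axes",(D.inv().apply(d)*100).round(2),"turn",(C.inv()*D).as_rotvec().round(3),"F",o["ft_force"].round(1),"w",round(o["grip_width"],4),"gf",round(o["grip_force"],1))
E
python3 -c "
from h import *
go((.4737,.2054,.17),94.4)"
python3 -m crank '[[0,0,0,0,0,0.175,0.45],[0,0,0,0,0,0.175,0.45],[0,0,0,0,0,0.175,0.45],[0,0,0,0,0,0.175,0.45],[0,0,0,0,0,0.175,0.45]]'
python3 -c "
from h import *
go((.4737,.2054,.17),94.4)"
```

```text
t 0.1 shift [-33.43 -23.06  12.17] shift in goal axes [-36.9   17.    12.14] turn [-2.000e-03  1.000e-03  1.036e+00] F [ 1.1  0.6 -0.8] w 0.0872 gf 0.0
time: 0.72
position: [0.276, 0.5603, 0.2917]
tool_rot: [0.62, 0.784, -0.001, 0.0]
ft_force: [0.4, 0.1, 0.0]
grip_width: 0.0503
grip_force: 0.0
t 0.725 shift [-39.08  11.09  12.19] shift in goal axes [-36.91  16.99  12.17] turn [-0.001  0.001  0.155] F [0.4 0.1 0. ] w 0.0503 gf 0.0
```

```bash
python3 -m crank '[[0,0,0,0,0,0.155,0.45],[-5.5,2.5,0,0,0,0,0.45],[-5.5,2.5,0,0,0,0,0.45],[-5.5,2.5,0,0,0,0,0.45],[-5.5,2.5,0,0,0,0,0.45]]'
python3 -m crank '[[-5.5,2.5,0,0,0,0,0.45],[-5.5,2.5,2,0,0,0,0.45],[-3.9,2,4,0,0,0,0.45],[0,0,4,0,0,0,0.45],[0,0,0,0,0,0,0.45]]'
python3 - <<'E'
from h import *
go((.4737,.2054,.089),94.4)
cv2.imwrite('pics/scene1.png',cams.camera('scene')[:,:,::-1])
t=cams.camera('top')[:,:,::-1]
s=cv2.imread('pics/scene1.png')
cv2.imwrite('pics/c1.png',np.hstack([cv2.resize(s[80:210,140:270],(400,400)),cv2.resize(t[180:280,150:250],(400,400))]))
E
```

```text
time: 1.35
position: [0.3946, 0.348, 0.292]
tool_rot: [0.677, 0.736, -0.0, 0.0]
ft_force: [0.9, 1.3, -0.6]
grip_width: 0.048
grip_force: 0.0
time: 1.98
position: [0.4738, 0.2068, 0.19]
tool_rot: [0.678, 0.735, -0.003, -0.002]
ft_force: [-1.1, -0.8, 0.2]
grip_width: 0.048
grip_force: 0.0
t 1.975 shift [-0.13  0.06 10.1 ] shift in goal axes [-0.14 -0.02 10.1 ] turn [-0.008  0.001  0.005] F [-1.1 -0.8  0.2] w 0.048 gf 0.0
```

View pics/c1.png

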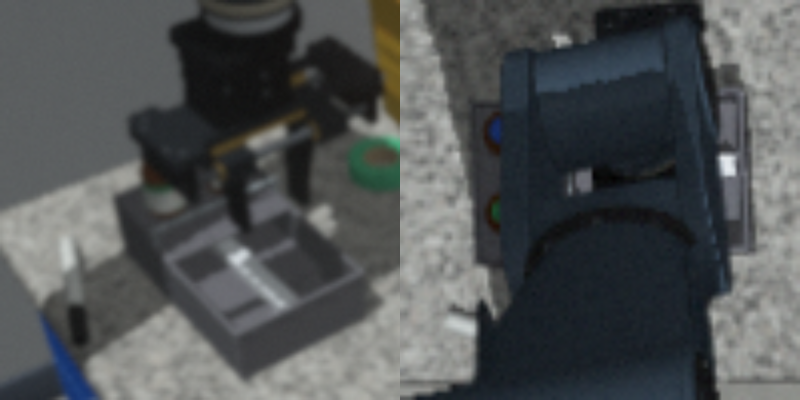

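The crop shows the gripper above the well, with the fingers straddling the bar (about (255,265) in the left half). I'll descend and close.

```bash
python3 -m crank '[[0,0,3,0,0,0,0.45],[0,0,3,0,0,0,0.45],[0,0,2.5,0,0,0,0.45],[0,0,1.6,0,0,0,0.45],[0,0,0,0,0,0,0.45]]'
python3 -m crank '[[0,0,0,0,0,0,0.9],[0,0,0,0,0,0,1],[0,0,0,0,0,0,1],[0,0,0,0,0,0,1],[0,0,0,0,0,0,1]]' 50
python3 -c "
from h import *
go((.4737,.2054,.089),94.4)"
```

```text
time: 2.7
position: [0.4758, 0.2085, 0.0918]
tool_rot: [0.677, 0.736, 0.0, 0.0]
ft_force: [0.3, -0.5, 0.0]
grip_width: 0.0478
grip_force: 0.0
time: 3.32
position: [0.4757, 0.2079, 0.0919]
tool_rot: [0.677, 0.736, 0.0, 0.0]
ft_force: [-1.3, -0.3, 2.4]
grip_width: 0.0173
grip_force: 49.6
t 3.325 shift [-0.23 -0.22  0.29] shift in goal axes [-0.23 -0.22  0.29] turn [0.    0.    0.006] F [-1.3 -0.3  2.4] w 0.0173 gf 49.6
```

```bash
python3 -m crank '[[0,0,-0.1,0,0,0,1],[0.65,0,-1.08,0,-0.0815,0,1],[0.65,0,-1.08,0,-0.0815,0,1],[0.65,0,-1.08,0,-0.0815,0,1],[0,0,0,0,0,0,1]]'
python3 - <<'E'
from h import *
go((.4737,.2054,.089),94.4)
s=cams.camera('scene')[:,:,::-1]
cv2.imwrite('pics/c2.png',cv2.resize(s[80:210,140:270],(600,600),interpolation=cv2.INTER_CUBIC))
E
```

```text
time: 3.95
position: [0.474, 0.2314, 0.1233]
tool_rot: [0.671, 0.731, -0.082, 0.09]
ft_force: [0.4, -0.1, -1.5]
grip_width: 0.017
grip_force: 49.6
t 3.95 shift [-1.68 -0.25  3.95] shift in goal axes [-2.59 -0.23  3.43] turn [0.002 0.243 0.009] F [ 0.4 -0.1 -1.5] w 0.017 gf 49.6
```

View pics/c2.png

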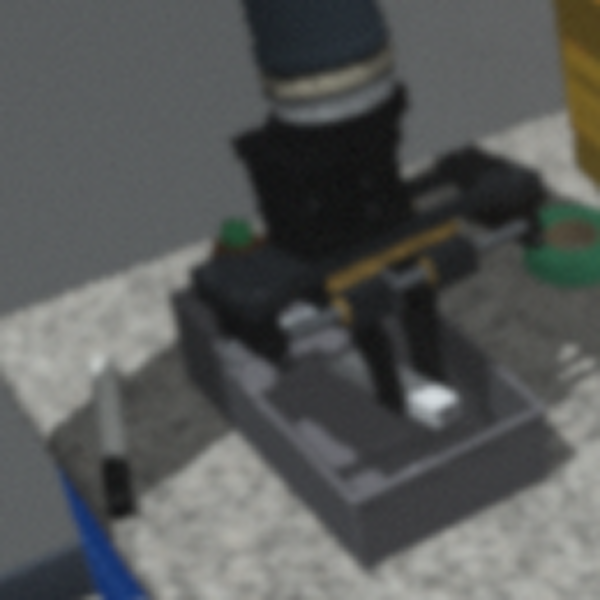

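The bar's lip end is raised between the fingers at about (435,400) and clear of the lip, and the force reading shows only its weight. Now I'll draw it out.

```bash
python3 -m crank '[[-1.55,0,-0.19,0,-0.05,0,1],[-1.52,0,-0.09,0,-0.05,0,1],[-1.49,0,0.01,0,-0.05,0,1],[-1.45,0,0.11,0,-0.05,0,1],[0,0,0,0,0,0,1]]'
python3 -m crank '[[-2.67,0,-0.95,0,0,0,1],[-2.67,0,-0.95,0,0,0,1],[-3.5,0,-2,0,0,0,1],[-3.5,0,-2,0,0,0,1],[0,0,0,0,0,0,1]]'
python3 -c "
from h import *
go((.44,-.05,.15),94.4)"
```

```text
time: 4.62
position: [0.4781, 0.1723, 0.143]
tool_rot: [0.661, 0.717, -0.15, 0.161]
ft_force: [-0.4, 1.2, -1.5]
grip_width: 0.0175
grip_force: 49.6
time: 5.25
position: [0.4867, 0.0867, 0.2516]
tool_rot: [0.662, 0.717, -0.147, 0.163]
ft_force: [0.2, -0.8, -1.0]
grip_width: 0.0174
grip_force: 49.6
t 5.25 shift [-7.63 -5.8  14.83] shift in goal axes [-13.27  -5.7   10.16] turn [0.006 0.442 0.002] F [ 0.2 -0.8 -1. ] w 0.0174 gf 49.6
```

```bash
python3 -m crank '[[0,0,0,0,0.147,0,1],[0,0,0,0,0.147,0,1],[0,0,0,0,0.148,0,1],[-5,-1,0,0,0,0,1],[-5,-1,2,0,0,0,1]]'
python3 -m crank '[[-2,-1,4,0,0,0,1],[0,0,4,0,0,0,1],[0,0,0,0,0,0,1]]'
python3 - <<'E'
from h import *
go((.455,-.04,.0755),94.4)
s=cams.camera('scene')[:,:,::-1];t=cams.camera('top')[:,:,::-1]
cv2.imwrite('pics/c3.png',np.hstack([cv2.resize(s[120:280,170:330],(400,400)),cv2.resize(t[160:280,210:330],(400,400))]))
E
```

```text
time: 5.88
position: [0.4746, -0.0144, 0.2298]
tool_rot: [0.677, 0.736, 0.0, 0.002]
ft_force: [0.9, -0.2, -1.8]
grip_width: 0.0174
grip_force: 49.6
time: 6.25
position: [0.4634, -0.0339, 0.1471]
tool_rot: [0.678, 0.735, -0.002, -0.003]
ft_force: [0.7, 0.1, -1.4]
grip_width: 0.0174
grip_force: 49.6
t 6.25 shift [-0.55 -0.83  7.17] shift in goal axes [-0.54 -0.88  7.16] turn [-0.008 -0.002  0.005] F [ 0.7  0.1 -1.4] w 0.0174 gf 49.6
```

View pics/c3.png

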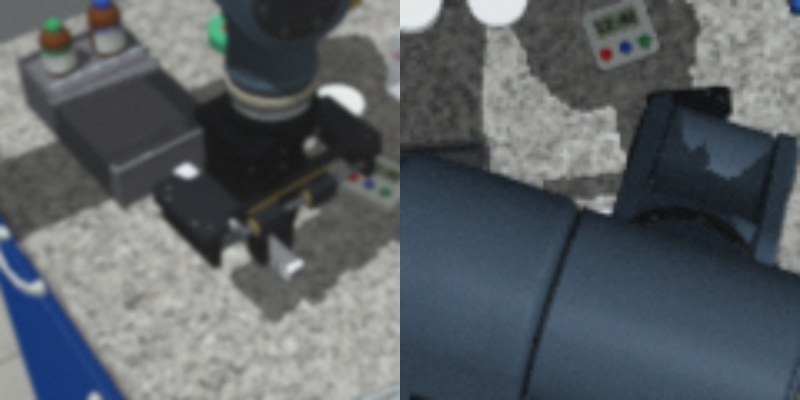

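```bash
python3 -c "
from h import *
for z in (.06,.08,.1): print(plane('scene',[(284,226.5),(244,188)],z).round(3))"
```

```text
[[ 0.472 -0.046  0.06 ]
 [ 0.462  0.115  0.06 ]]
[[ 0.462 -0.06   0.08 ]
 [ 0.452  0.096  0.08 ]]
[[ 0.452 -0.073  0.1  ]
 [ 0.443  0.078  0.1  ]]
```

```bash
python3 -m crank '[[0,0,2.5,0,0,0,1],[0,0,2.5,0,0,0,1],[0,0,1.2,0,0,0,1],[0,0,0.4,0,0,0,1],[0,0,0,0,0,0,1]]'
python3 -c "
from h import *
go((.455,-.04,.0755),94.4)"
```

```text
time: 6.98
position: [0.4662, -0.0348, 0.0848]
tool_rot: [0.677, 0.736, -0.001, 0.001]
ft_force: [0.0, -0.8, -0.8]
grip_width: 0.0178
grip_force: 49.6
t 6.975 shift [-0.42 -1.16  0.93] shift in goal axes [-0.43 -1.16  0.93] turn [0.001 0.003 0.007] F [ 0.  -0.8 -0.8] w 0.0178 gf 49.6
```

```bash
python3 -m crank '[[0,0,0.4,0,0,0,1],[0,0,0.4,0,0,0,1],[0,0,0,0,0,0,1]]'
python3 -m crank '[[0,0,0.15,0,0,0,1],[0,0,0,0,0,0,1]]' 10
```

```text
time: 7.35
position: [0.4657, -0.0349, 0.0761]
tool_rot: [0.677, 0.736, -0.001, 0.001]
ft_force: [0.2, 0.6, -0.8]
grip_width: 0.0174
grip_force: 49.6
time: 7.6
position: [0.4658, -0.035, 0.0747]
tool_rot: [0.677, 0.736, -0.001, 0.001]
ft_force: [-0.6, -0.4, -0.5]
grip_width: 0.0178
grip_force: 10.0
```

```bash
python3 -m crank '[[0,0,0,0,0,0,0.6],[0,0,0,0,0,0,0.45],[0,0,0,0,0,0,0.45],[0,0,0,0,0,0,0.45],[0,0,-2,0,0,0,0.45]]'
python3 -m crank '[[0,0,-5,0,0,0,0.45],[0,0,-5,0,0,0,0.45],[5,0,-2,0,0,0,0.45],[0,0,0,0,0,0,0.45]]'
python3 - <<'E'
from h import *
go((.4657,.02,.0747),94.4)
s=cams.camera('scene')[:,:,::-1].copy();t=cams.camera('top')[:,:,::-1]
cv2.imwrite('pics/scene4.png',s)
cv2.imwrite('pics/c4.png',np.hstack([cv2.resize(s[120:280,170:330],(400,400)),cv2.resize(t[160:280,210:330],(400,400))]))
for thr in(170,200):
  e,wh=bar(s,225,185,300,250,thr);P=plane('scene',e,.014);print(e,wh,P,np.linalg.norm(P[0]-P[1]),P.mean(0))
E
```

```text
time: 8.22
position: [0.4651, -0.0347, 0.0941]
tool_rot: [0.677, 0.736, -0.001, -0.0]
ft_force: [0.2, -0.3, -0.0]
grip_width: 0.0471
grip_force: 0.0
time: 8.72
position: [0.4612, 0.0174, 0.2163]
tool_rot: [0.676, 0.737, -0.0, 0.002]
ft_force: [0.2, 0.4, -1.2]
grip_width: 0.048
grip_force: 0.0
t 8.725 shift [ 0.26  0.44 14.16] shift in goal axes [ 0.23  0.47 14.16] turn [0.003 0.003 0.01 ] F [ 0.2  0.4 -1.2] w 0.048 gf 0.0
[[239.48724365 216.26301575]
 [296.4744873  244.02603149]] (63.39030838012695, 32.04092025756836) [[ 0.42253415  0.076626    0.014     ]
 [ 0.4878935  -0.07481696  0.014     ]] 0.16494488535248203 [0.45521383 0.00090452 0.014     ]
[[246.10491562 205.8508873 ]
 [288.47232628 246.58877945]] (58.77561569213867, 6.404322147369385) [[ 0.45475092  0.09788153  0.014     ]
 [ 0.46803878 -0.07028417  0.014     ]] 0.1686898625940835 [0.46139485 0.01379868 0.014     ]
```

View pics/c4.png

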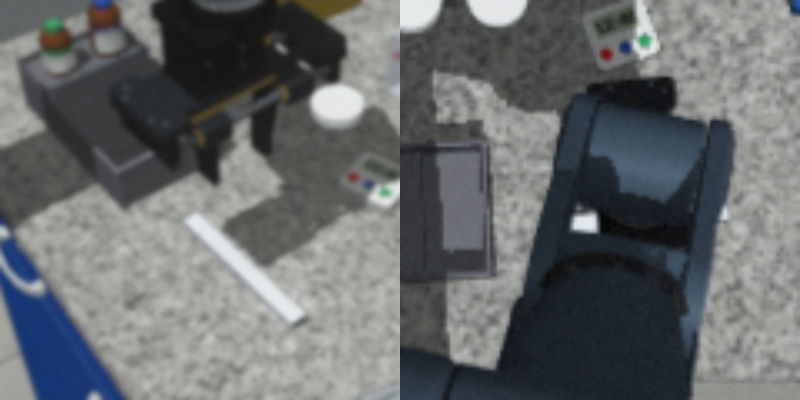

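The bar lies flat and free on the worktop, from crop pixel (190,218) to (300,318). Its centre is (0.461, 0.014) and its measured length of 169 mm agrees with 170. I'll grip it again at the middle.

```bash
python3 -c "
from h import *
go((.4614,.0138,.0735),94.4)"
python3 -m crank '[[-0.3,0,5,0,0,0,0.45],[0,0,5,0,0,0,0.45],[0,0,3,0,0,0,0.45],[0,0,1,0,0,0,0.45],[0,0,0,0,0,0,0.45]]'
python3 -c "
from h import *
go((.4614,.0138,.0735),94.4)"
```

```text
t 8.825 shift [-0.13 -0.02 14.12] shift in goal axes [-1.800e-01 -1.000e-02  1.412e+01] turn [0.    0.003 0.008] F [0.2 0.2 0.3] w 0.0479 gf 0.0
time: 9.45
position: [0.4617, 0.0114, 0.0739]
tool_rot: [0.677, 0.736, -0.001, 0.0]
ft_force: [-0.2, -0.1, 0.1]
grip_width: 0.0476
grip_force: 0.0
t 9.45 shift [ 0.24 -0.01  0.04] shift in goal axes [ 0.24 -0.01  0.04] turn [-0.002  0.002  0.005] F [-0.2 -0.1  0.1] w 0.0476 gf 0.0
```

```bash
python3 -m crank '[[0.2,0,0,0,0,0,0.45],[0,0,0,0,0,0,1],[0,0,0,0,0,0,1],[0,0,0,0,0,0,1],[0,0,0,0,0,0,1]]' 40
python3 -m crank '[[0,0,-2,0,0,0,1],[0,0,-4,0,0,0,1],[0,0,-4,0,0,0,1],[0,0,-4,0,0,0,1],[0,0,0,0,0,0,1]]'
python3 - <<'E'
from h import *
for y in(-9.3,170.7):go((.438,-.319,.16),y)
print(robot.get_obs()['q'])
E
```

```text
time: 10.07
position: [0.4618, 0.014, 0.0749]
tool_rot: [0.677, 0.736, -0.001, 0.001]
ft_force: [0.8, -0.6, 3.0]
grip_width: 0.0172
grip_force: 40.0
time: 10.7
position: [0.463, 0.0141, 0.217]
tool_rot: [0.677, 0.736, 0.001, 0.004]
ft_force: [0.1, 0.3, -1.7]
grip_width: 0.0173
grip_force: 40.0
t 10.7 shift [-32.96  -5.3    5.81] shift in goal axes [ 2.91 33.28  5.7 ] turn [ 0.008 -0.003  1.816] F [ 0.1  0.3 -1.7] w 0.0173 gf 40.0
t 10.7 shift [-32.96  -5.3    5.81] shift in goal axes [ -2.91 -33.28   5.7 ] turn [ 0.002  0.008 -1.325] F [ 0.1  0.3 -1.7] w 0.0173 gf 40.0
[-0.21029091  0.43369207  1.90909068 -0.00333784  0.79152782 -0.29112709]
```

```bash
python3 -m crank '[[0,0,0,0,0,0.18,1],[0,0,0,0,0,0.18,1],[0,0,0,0,0,0.18,1],[0,0,0,0,0,0.18,1],[0,0,0,0,0,0.18,1]]'
python3 -m crank '[[0,0,0,0,0,0.18,1],[0,0,0,0,0,0.18,1],[0,0,0,0,0,0.18,1],[0,0,0,0,0,0.18,1],[0,0,0,0,0,0.18,1]]'
python3 -m crank '[[0.6,5.5,0,0,0,0,1],[0.6,5.5,0,0,0,0,1],[0.6,5.5,0,0,0,0,1],[0.6,5.5,0,0,0,0,1],[0.5,5.5,0,0,0,0,1]]'
python3 - <<'E'
from h import *
go((.438,-.319,.16),-9.3)
print(robot.get_obs()['q'])
E
```

```text
time: 11.32
position: [0.4606, 0.0145, 0.213]
tool_rot: [0.931, 0.365, -0.002, 0.0]
ft_force: [-0.2, -0.5, -2.0]
grip_width: 0.0176
grip_force: 40.0
time: 11.95
position: [0.4606, 0.0145, 0.213]
tool_rot: [0.997, -0.076, -0.002, 0.001]
ft_force: [-0.2, 0.3, -0.9]
grip_width: 0.0173
grip_force: 40.0
time: 12.58
position: [0.4493, -0.2632, 0.2135]
tool_rot: [0.997, -0.073, -0.001, 0.0]
ft_force: [0.6, -0.9, -1.0]
grip_width: 0.0174
grip_force: 40.0
t 12.575 shift [-0.29  5.68  5.35] shift in goal axes [-0.21  5.69  5.35] turn [0.    0.002 0.016] F [ 0.6 -0.9 -1. ] w 0.0174 gf 40.0
[-0.74409826  0.50347234  1.76909547 -0.00199021  0.87057519  0.97457282]
```

```bash
python3 -m crank '[[0,3,0,0,0,0.016,1],[-0.2,2.7,2,0,0,0,1],[0,0,3.3,0,0,0,1],[0,0,0,0,0,0,1]]'
python3 - <<'E'
from h import *
go((.438,-.319,.16),-9.3)
s=cams.camera('scene')[:,:,::-1].copy();t=cams.camera('top')[:,:,::-1].copy()
cv2.imwrite('pics/s5.png',s);cv2.imwrite('pics/t5.png',t)
cv2.imwrite('pics/c5.png',np.hstack([cv2.resize(s[235:385,270:420],(400,400)),cv2.resize(t[180:280,330:430],(400,400))]))
E
```

```text
time: 13.08
position: [0.4374, -0.3164, 0.1588]
tool_rot: [0.997, -0.081, -0.003, -0.002]
ft_force: [-0.5, 0.8, -1.7]
grip_width: 0.0174
grip_force: 40.0
t 13.075 shift [ 0.1   0.24 -0.12] shift in goal axes [ 0.1   0.25 -0.12] turn [-0.004  0.007 -0.001] F [-0.5  0.8 -1.7] w 0.0174 gf 40.0
```

View pics/c5.png

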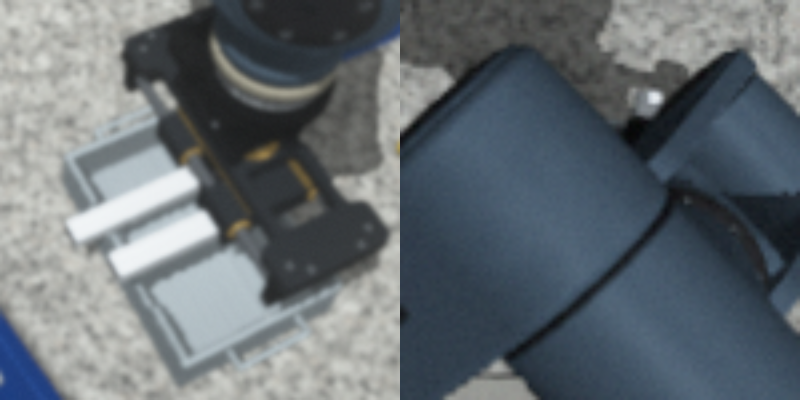

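Run:
```python
from h import *
s=cv2.imread('pics/s5.png')
# crop(400)->150 px
m=np.zeros(s.shape[:2],np.uint8)
for nm,poly,z in(('held',[(100,240),(225,195),(235,245),(110,295)],.098),('laid',[(55,215),(200,160),(215,190),(70,255)],.052)):
    q=(np.array(poly)*.375+[270,235]).astype(np.int32)
    mm=cv2.fillPoly(np.zeros_like(m),[q],255); 
    k=s.copy();k[mm==0]=0
    e,wh=bar(k,270,235,420,385,205);P=plane('scene',e,z);d=P[0]-P[1]
    print(nm,e.round(1),np.round(wh,1),P.round(4),'yaw',np.degrees(np.arctan2(d[1],d[0])),np.linalg.norm(d))
```

```text
held [[348.1 317.1]
 [312.8 333.8]] [ 9.9 39. ] [[ 0.4251 -0.3137  0.098 ]
 [ 0.3532 -0.3026  0.098 ]] yaw -8.8450589707263 0.07274586930458131
laid [[341.2 300.3]
 [296.5 321.2]] [ 8.9 49.4] [[ 0.4589 -0.2633  0.052 ]
 [ 0.359  -0.2487  0.052 ]] yaw -8.29740231558233 0.10093959008052616
```

```bash
python3 -m crank '[[0.05,0.3,1.3,0,0,0,1],[0,0,1.3,0,0,0,1],[0,0,0.8,0,0,0,1],[0,0,0,0,0,0,1]]'
python3 -c "
from h import *
go((.4375,-.3194,.1125),-9.3)"
```

```text
time: 13.68
position: [0.4393, -0.3208, 0.1277]
tool_rot: [0.997, -0.081, -0.0, 0.001]
ft_force: [0.0, 0.4, -0.5]
grip_width: 0.0176
grip_force: 40.0
t 13.675 shift [-0.2  -0.11  1.52] shift in goal axes [-0.2  -0.11  1.52] turn [0.001 0.001 0.   ] F [ 0.   0.4 -0.5] w 0.0176 gf 40.0
```

```bash
python3 -m crank '[[-0.15,-0.1,0.6,0,0,0,1],[0,0,0.4,0,0,0,1],[0,0,0.2,0,0,0,1],[0,0,0,0,0,0,1]]'
python3 -m crank '[[0,0,0.2,0,0,0,1],[0,0,0,0,0,0,1]]' 20
python3 -c "
from h import *
go((.4375,-.3194,.1125),-9.3)"
```

```text
time: 14.18
position: [0.4383, -0.3201, 0.1164]
tool_rot: [0.997, -0.081, 0.0, 0.001]
ft_force: [0.4, 1.1, -1.7]
grip_width: 0.0175
grip_force: 40.0
time: 14.42
position: [0.4383, -0.3201, 0.1144]
tool_rot: [0.997, -0.081, 0.0, 0.001]
ft_force: [0.3, 0.5, -1.3]
grip_width: 0.0176
grip_force: 20.0
t 14.425 shift [-0.09 -0.05  0.19] shift in goal axes [-0.09 -0.05  0.19] turn [ 0.002 -0.001  0.   ] F [ 0.3  0.5 -1.3] w 0.0176 gf 20.0
```

```bash
python3 -m crank '[[0,0,0.1,0,0,0,1],[0,0,0,0,0,0,1]]'
python3 -m crank '[[0,0,0.1,0,0,0,1],[0,0,0,0,0,0,1]]'
python3 -m crank '[[0,0,0.08,0,0,0,1],[0,0,0,0,0,0,1]]'|grep -E 'force|pos'
```

```text
time: 14.68
position: [0.4383, -0.32, 0.1134]
tool_rot: [0.997, -0.081, 0.0, 0.001]
ft_force: [0.5, 0.5, -1.1]
grip_width: 0.0179
grip_force: 20.0
time: 14.92
position: [0.4384, -0.3201, 0.1129]
tool_rot: [0.997, -0.081, 0.0, 0.001]
ft_force: [0.9, 0.1, 3.4]
grip_width: 0.0178
grip_force: 20.0
position: [0.4384, -0.3201, 0.1128]
ft_force: [-0.9, 2.4, 8.7]
grip_force: 20.0
```

Contact came at the height of the notch bottom. I'll release, rise and check.

```bash
python3 -m crank '[[0,0,-0.08,0,0,0,0.75],[0,0,0,0,0,0,0.6],[0,0,0,0,0,0,0.55],[0,0,0,0,0,0,0.55],[0,0,-2,0,0,0,0.55]]'
python3 -m crank '[[0,0,-5,0,0,0,0.55],[0,0,-6,0,0,0,0.55],[0,-6,-4,0,0,0,0.55],[0,-6,0,0,0,0,0.55],[0,-6,0,0,0,0,0.55]]'
python3 -m crank '[[0,-6,0,0,0,0,0.55],[0,-6,0,0,0,0,0.55],[0,-6,0,0,0,0,0.55],[0,0,0,0,0,0,0.55]]'
python3 - <<'E'
from h import *
s=cams.camera('scene')[:,:,::-1].copy();t=cams.camera('top')[:,:,::-1].copy()
cv2.imwrite('pics/c6.png',np.hstack([cv2.resize(s[235:385,270:420],(400,400)),cv2.resize(t[180:280,330:430],(400,400))]))
for nm,im,boxes in(('top',t,[(357,195,378,262),(378,195,395,268)]),('scene',s,[(293,283,378,322),(305,305,400,345)])):
  for b in boxes:
    e,wh=bar(im,*b,190);P=plane(nm,e,.052);d=P[0]-P[1];print(nm,np.round(wh,1),P.mean(0).round(4),np.degrees(np.arctan2(d[1],d[0])).round(1),np.linalg.norm(d).round(4))
E
```

```text
time: 15.8
position: [0.4376, -0.3193, 0.1313]
tool_rot: [0.997, -0.081, -0.001, -0.0]
ft_force: [-0.3, -0.1, -0.2]
grip_width: 0.0387
grip_force: 0.0
time: 16.42
position: [0.4662, -0.1486, 0.2774]
tool_rot: [0.997, -0.082, 0.001, 0.002]
ft_force: [1.2, -0.2, 0.2]
grip_width: 0.0393
grip_force: 0.0
time: 16.92
position: [0.4948, 0.0316, 0.2761]
tool_rot: [0.997, -0.078, -0.0, 0.001]
ft_force: [0.4, -0.4, 0.1]
grip_width: 0.0393
grip_force: 0.0
top [ 5.2 52.3] [ 0.4443 -0.2613  0.052 ] -8.8 0.1679
top [ 5.3 52.5] [ 0.4386 -0.3195  0.052 ] -9.2 0.1685
scene [ 8.3 80.2] [ 0.4423 -0.2612  0.052 ] -8.4 0.1684
scene [ 8.9 84.6] [ 0.4386 -0.3205  0.052 ] -9.3 0.1709
```

View pics/c6.png

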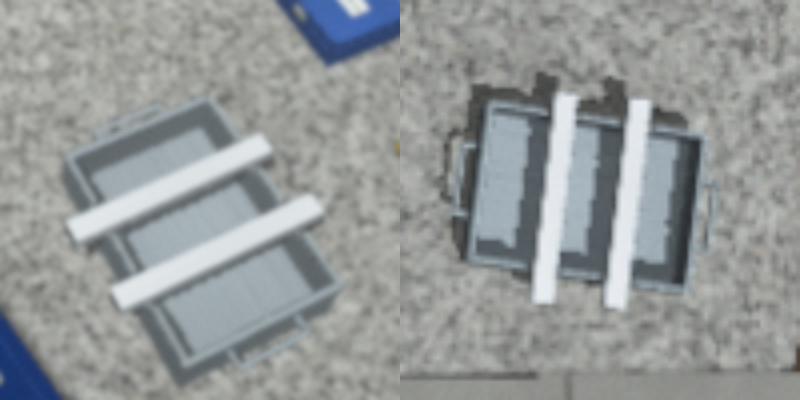

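Both bars lie parallel across the tray: the spare one at right, crop (640,100)-(615,305), and the laid bar where it was, to within about 1 mm. The spare bar's centre is (0.4386, -0.320) at -9.2°, which matches the target of about (0.438, -0.319) at -9.3°.

```bash
python3 -c "
from rig import ticket
print(ticket.hand_in())"
```

```text
the job is handed in; nothing more can be done
None
```

The spare bar lies in the empty pair of notches and is let go, with the bar already there unmoved by the cameras; the job is handed in at about 17 s, though the hand-in returned no verdict.

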